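# Weight the glued tailplane while it sets

### The job

The glue under the three dark cross strips of the flat tailplane panel is still wet, so weight it down. Lay the sanding block flat along the middle strip and the pine offcut flat along the strip between it and the square end of the panel, stand the glass paint jar upright on the strip between the sanding block and the rounded end, and set the round pin tin flat on top of the sanding block, each centred on what it rests on. Leave the thread reel, the clothes peg and the try square where they are.

Things in the scene. Friction and masses are not known exactly. Their poses are not given: they have to be found in the camera images.
- panel: Flat pale wooden half tailplane, 240 x 110 x 8 mm, fixed to the bench, turned any way. Origin: centre of its underside, z up, x along its length from the square-cut end (-120 mm) to the end with rounded corners (+120), y across. Three flush dark strips 22 mm wide run across its flat top, centred at x = -80 mm (square end), 0 (middle) and +80 (rounded end), y = 0.
- sanding_block_mid (a point): Cork sanding block wrapped in paper, a plain brown block 60 x 105 x 33 mm (x, y, z), loose, lying flat. The point is its centre, 15 mm above what it lies on; its top is 32 mm above that; y along its length, z up.
- offcut_mid (a point): Pine offcut, a pale wooden block 35 x 72 x 28 mm (x, y, z), loose, lying flat. The point is its centre, half-way up (14 mm); y along its length, z up.
- paint_jar_red_mid (a point): Small round glass jar of paint, 49 mm across and 62 mm tall, loose, upright. The point is its centre, half-way up (31 mm); z up.
- pin_tin_mid (a point): Flat round tin full of pins with a slip lid, 62 mm across and 24 mm high, loose, lying flat; grip it by its lower part (up to 18 mm above its underside), where it is 60 mm across. The point is its centre, 12 mm above its underside; z up.
- cotton_reel_mid (a point): Wooden reel of thread, 35 mm across and 42 mm tall, standing on the bench; not part of the job, to be left alone. The point is its centre; z up.
- peg_0_mid (a point): Wooden clothes peg, 15 x 72 x 12 mm, lying on the bench; not part of the job, to be left alone. The point is its centre; y along its length.
- try_square_mid (a point): Try square, 115 x 168 x 17 mm, wooden stock and steel blade, lying on the bench; not part of the job, to be left alone. The point is the centre of its outline.

How it is judged:
By the outcome, as a careful person would: the job done as asked, in the order asked, and still so for the second after the job is handed in, with the robot touching nothing.
It also fails if it takes over 120 s, if anything falls off the work surface, if the arm or the gripper's body presses on something with over 40 N, if the wrist force passes 120 N, or if a joint passes its speed limit or range.

### The arm

A 6-joint arm with a two-finger parallel gripper is mounted at the origin on a cart in front of the work surface, level with it; the furniture and walls round the work are solid. World frame = base frame: x ahead of the robot, y to its left, z up, the work surface at z = 0. Lengths are in mm, angles in rad, forces in N, time in s.
With the tool pointing down it reaches from about 350 to 775 mm from the base axis. Payload 7.3 kg.
Tool frame: the origin (TCP) lies at the very end of the fingers, on their centre line; the grasp point (between the pads) lies 19 mm behind it (bot.grip_point_offset is the distance from the TCP to the grasp point, in mm); z points along the fingers, y is the line along which they close (so a half turn about z gives the same grasp; the last joint's range is limited). The gripper opens to 92 mm and grips with 3 to 60 N. Pads are 19 mm wide; open, the fingers measure 130 mm over their backs; the gripper's body (75 mm by 190 mm) begins 47 mm behind the grasp point.
Start: joints at [-1.306, 0.342, 1.524, -0, 1.275, -0.146], TCP at [209.679, -481.331, 226.741] pointing down, gripper open.
Joint ranges: [-2.53, 2.53], [-0.77, 2.02], [0.04, 2.7], [-1, 4.14], [0.28, 2.66], [-3.11, 3.11]. Speed limits (rad/s): [2.57, 2.57, 3.14, 3.14, 3.14, 3.14].

### API

Orientations are given as [roll, pitch, yaw] about the fixed x, y, z axes, in that order (R = Rz(yaw) Ry(pitch) Rx(roll)).
In Python, from plant import bot gives the robot as it stands. The module is installed in compiled form; this text tells all that it offers.
- The arm moves only by the shell command python3 -m jog 'ROWS' [OPENING]. ROWS is JSON, a list of rows, each a list of 6 numbers: the shift along the tool's x, y, z in mm, then the turn, a rotation vector about the tool's x, y, z in rad. In form: [[dx, dy, dz, rx, ry, rz], ...]. A call has 1 to 12 rows; each row shifts and turns the commanded pose from where the row before left it, along the tool's axes as they then stand; what a row does not reach is not made up. A row lasts 1/10 s, in which the tool goes at most 50 mm and 8.59 degrees, less where a joint would pass 70% of its speed; a pose out of reach is approached as far as the arm can. A call with a gripper value outside its range is refused whole. OPENING is the opening in per cent of the stroke, from 0 (shut) to 100 (fully open), set as the call begins (- or left out, the last holds). The fingers move at their own pace and stop on an object; the grip force is fixed at half the most. Time passes only in rows, so rows that do not move let the fingers close. It gives the time, the measured TCP pose, the force, the opening and the grip force at its end, in the units of the state.
- bot.get_obs(): the state, without advancing time (a new reading comes with each control period).
- bot.capture(name): name is "scene" or "top"; returns the picture (384x512x3 uint8, red, green, blue); there is no depth.
- bot.camera_model(name): a dict with "fx", "fy", "cx", "cy" (pixels), "position" and "orientation" of the camera in the world. Camera axes: x right, y down, z forward; pixel columns grow to the right and rows downward; lengths in mm; the calibration is good to about 2 mm. A picture is of the moment at which its call begins. camera_model takes no time and is no camera call.
- bot.close_job(): hands the job in; it is judged then, once.
Trained networks look in the newest picture that a camera, given by its name, has taken for a name from the list of things; names that differ only in an ending like _2 or _b are one class to them, and where a whole thing is asked for, a point or a joint stands for the part that bears it (a point fixed in the world has none). Each returns a list of dicts, best first, with "p" (0 to 1); they miss things now and then, are a little off and sometimes report something else, mostly with a low value. They report only what shows in the picture. A call takes as long as a camera call.
- bot.outline_of(target, camera): "mask" (384x512 bool, what is visible of it) and "pixel" ([column, row] in pixels, amid what is visible of it).
The state is a dict: "time": time; "joint_positions": joint angles; "dq": joint speeds; "tau": joint torques, N m; "tool_pos": TCP position; "tcp_rot": TCP orientation; "contact_force": force on the tool from outside, world axes, zero at the start; "moment": the same for the moment, N m; "grip_width": finger opening in mm; "finger_force": force on a finger pad.
Only numpy, scipy, OpenCV 4.12 (cv2) and the standard library are available. Lean on these libraries where they do the work, as an engineer would, in place of code of your own. Each camera call takes 0.05 s, during which the arm holds its last target. There are 200 camera calls.

## Working session

There is one attempt and no reset: what is moved stays moved. The work goes in short steps, Python scripts to look and compute and a shell command to move; the robot and the scene stay as the last step left them, time stands still between calls to the robot, and variables do not carry over. Pictures are saved under pics/ and viewed, at most 14 in all, crops included, and the job is handed in when it is done.

```bash
mkdir -p pics
cat > h.py <<'E'
import numpy as np, cv2
from scipy.spatial.transform import Rotation as R
from plant import bot
def Rm(o):
    o=np.array(o,float)
    if o.shape==(3,3): return o
    return R.from_euler('xyz',o).as_matrix() if o.size==3 else R.from_quat(o).as_matrix()
def px2w(cam,uv,z):
    m=bot.camera_model(cam); d=Rm(m['orientation'])@np.array([(uv[0]-m['cx'])/m['fx'],(uv[1]-m['cy'])/m['fy'],1])
    p=np.array(m['position'],float); return p+d*(z-p[2])/d[2]
def w2px(cam,P):
    m=bot.camera_model(cam); c=(np.atleast_2d(P)-np.array(m['position']))@Rm(m['orientation'])
    return np.c_[m['fx']*c[:,0]/c[:,2]+m['cx'],m['fy']*c[:,1]/c[:,2]+m['cy']]
def snap(cam,name):
    im=bot.capture(cam); cv2.imwrite('pics/%s.png'%name,im[:,:,::-1]); return im
E
python3 - <<'E'
from h import *
np.set_printoptions(precision=1,suppress=True)
for c in('top','scene'):
    snap(c,c+'0'); print(c,bot.camera_model(c))
for n in 'panel sanding_block_mid offcut_mid paint_jar_red_mid pin_tin_mid cotton_reel_mid peg_0_mid try_square_mid'.split():
  for c in('top','scene'):
    for d in bot.outline_of(n,c)[:2]:
        k=d['mask'].astype(np.uint8); cs,_=cv2.findContours(k,0,2); r=cv2.minAreaRect(max(cs,key=cv2.contourArea))
        print(n,c,round(d['p'],2),np.array(d['pixel']),'rect',np.array(r[0]),np.array(r[1]),round(r[2],1),'z0',px2w(c,r[0],0)[:2])
E
```

```text
top {'fx': 451.9097441570521, 'fy': 451.9097441570521, 'cx': 248.451743700448, 'cy': 189.42361853071378, 'position': array([ 207.9,  -79.5, 1666.7]), 'orientation': array([-3. ,  0. , -1.6])}
scene {'fx': 401.4179161697129, 'fy': 401.4179161697129, 'cx': 250.40276522359105, 'cy': 196.4823480872261, 'position': array([-237.5, -853.6,  595.8]), 'orientation': array([-2.1,  0. , -0.7])}
panel top 0.6 [162.4 177.3] rect [161.7 180.4] [64.6 31.8] 81.3 z0 [484.1 246.6]
panel scene 0.61 [191.5 175.6] rect [193.2 173.3] [18.4 62.9] 65.0 z0 [492.8 250.2]
panel scene 0.43 [273.5 233.3] rect [273.5 232.5] [27. 19.] 90.0 z0 [ 419.6 -220.2]
sanding_block_mid top 0.58 [288.7 169.5] rect [287.8 168.9] [29.  17.9] 8.7 z0 [ 515.  -226.2]
sanding_block_mid scene 0.81 [302.2 217. ] rect [298.4 215.9] [39.9 22.2] 33.7 z0 [ 533. -210.]
offcut_mid top 0.55 [324.8 165.5] rect [323.7 167.1] [19.2  9.6] 6.3 z0 [ 518.3 -360.7]
offcut_mid scene 0.89 [342.1 237.2] rect [341.1 237. ] [20.9 16.1] 35.0 z0 [ 530.4 -360.5]
paint_jar_red_mid top 0.54 [296.7 200.2] rect [296.5 202. ] [12. 11.] 90.0 z0 [ 389.7 -253.7]

[... 206 characters left out ...]
[314.  256.4] rect [313.5 257.5] [21. 25.] 90.0 z0 [ 409.  -366.6]
pin_tin_mid scene 0.21 [238.9 224.5] rect [240.7 223.1] [13.3  5.7] 71.6 z0 [ 388.8 -121.6]
cotton_reel_mid scene 0.58 [382.  299.9] rect [373.8 298.3] [96.  37.9] 7.7 z0 [ 388. -547.]
cotton_reel_mid scene 0.56 [203.5 198. ] rect [205. 200.] [16.  8.] 90.0 z0 [400.8  59.7]
peg_0_mid top 0.51 [264.1 204.8] rect [265.6 206.3] [10.3  3.6] 26.6 z0 [ 376.7 -138.7]
peg_0_mid scene 0.43 [240.6 222.8] rect [241.2 223.6] [14.5  6.3] 71.6 z0 [ 388.1 -124.6]
try_square_mid top 0.92 [382.1 202.8] rect [371. 192.] [30. 46.] 90.0 z0 [ 419.7 -531.8]
try_square_mid scene 0.71 [381.1 299.1] rect [373.8 298.2] [94. 36.] 8.0 z0 [ 388.  -546.9]
```

View pics/top0.png

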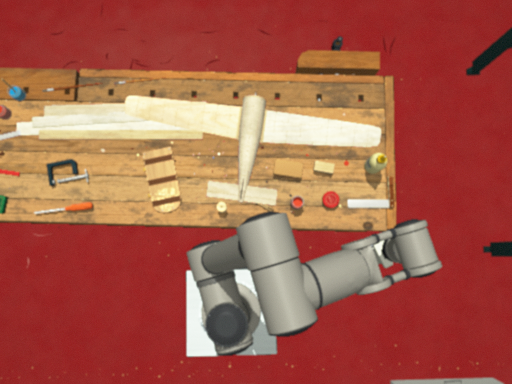

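View pics/scene0.png

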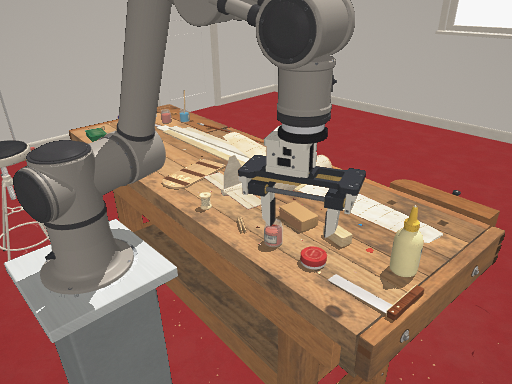

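The top view shows the panel near (162,178) with its rounded end towards the robot. The sanding block is at (288,169), the offcut at (324,167), the jar at (297,202), the tin at (331,199), the reel at (222,207), and a fuselage lies in between. Next I'll fit the models to the masks.

```bash
cat >> h.py <<'E'
from scipy.optimize import minimize
S=4
def outl(dims,rnd):
    x,y,z0,z1=dims
    if rnd: a=np.linspace(0,2*np.pi,40); b=np.c_[np.cos(a),np.sin(a)]*x/2
    else: b=np.array([[1,1],[1,-1],[-1,-1],[-1,1]])*[x/2,y/2]
    return np.r_[np.c_[b,0*b[:,0]+z0],np.c_[b,0*b[:,0]+z1]]
def sil(cam,dims,rnd,q):
    P=outl(dims,rnd); c,s=np.cos(q[2]),np.sin(q[2]); P=P@np.array([[c,s,0],[-s,c,0],[0,0,1]])+[q[0],q[1],0]
    h=cv2.convexHull(w2px(cam,P).astype(np.float32))[:,0]
    k=np.zeros((384*S,512*S),np.uint8); cv2.fillConvexPoly(k,np.round((h+.5)*S*16).astype(np.int32),1,shift=4); return k
def fit(masks,dims,rnd,q0):
    """masks {cam:mask}; pose x,y,yaw maximising mean IoU"""
    M={c:np.kron(m.astype(np.uint8),np.ones((S,S),np.uint8)) for c,m in masks.items()}
    def f(q):
        t=0
        for c,m in M.items(): k=sil(c,dims,rnd,q); t+=1-(k&m).sum()/max(1,(k|m).sum())
        return t/len(M)
    best=None
    for dy in ([0] if rnd else [-.2,0,.2]):
        q1=np.array(q0)+[0,0,dy]
        r=minimize(f,q1,method='Nelder-Mead',options=dict(initial_simplex=[q1,q1+[12,0,0],q1+[0,12,0],q1+[0,0,.15]],maxiter=120,xatol=.05,fatol=1e-4))
        if best is None or r.fun<best.fun: best=r
    return best.x,1-best.fun
D=dict(panel=((240,110,0,8),0),sanding_block_mid=((60,105,0,32),0),offcut_mid=((35,72,0,28),0),paint_jar_red_mid=((49,0,0,62),1),pin_tin_mid=((62,0,0,24),1),cotton_reel_mid=((35,0,0,42),1))
def best(n,c):
    L=bot.outline_of(n,c); return L[0]['mask'] if L else None
E
python3 - <<'E'
from h import *
np.set_printoptions(precision=2,suppress=True)
ims={c:snap(c,c+'1') for c in('top','scene')}
q0=dict(panel=(484,247,3.3),sanding_block_mid=(510,-225,0.15),offcut_mid=(515,-358,.1),paint_jar_red_mid=(393,-250,0),pin_tin_mid=(399,-375,0))
for n in q0:
    ms={c:best(n,c) for c in('top','scene')}
    ms={c:m for c,m in ms.items() if m is not None}
    for sub in [['top'],['scene'],['top','scene']]:
        if all(c in ms for c in sub):
            for yaw in ([0] if D[n][1] or n=='panel' else [0,np.pi/2]):
                print(n,sub,*fit({c:ms[c] for c in sub},*D[n],np.array(q0[n])+[0,0,yaw]))
a=cv2.resize(ims['top'][135:225,135:345],None,fx=3.8,fy=3.8,interpolation=2)
b=cv2.resize(ims['scene'][145:285,155:365],None,fx=3.8,fy=3.8,interpolation=2)[:,:,::-1]
cv2.imwrite('pics/ca.png',a[:,:,::-1]);cv2.imwrite('pics/cb.png',b)
E
```

```text
panel ['top'] [486.3  244.81   3.33] 0.9330426356589148
panel ['scene'] [491.39 248.93   3.35] 0.90049840869513
panel ['top', 'scene'] [487.15 245.28   3.33] 0.9096655213387541
sanding_block_mid ['top'] [ 514.67 -225.56   -0.17] 0.9119587381552117
sanding_block_mid ['top'] [ 514.62 -225.68    2.96] 0.9119164766590664
sanding_block_mid ['scene'] [ 513.37 -221.89   -0.22] 0.9286539795053548
sanding_block_mid ['scene'] [ 513.22 -222.45   -0.22] 0.9273579829348912
sanding_block_mid ['top', 'scene'] [ 513.83 -224.8    -0.18] 0.9115930689014324
sanding_block_mid ['top', 'scene'] [ 513.81 -224.82    2.96] 0.9116471630552895
offcut_mid ['top'] [ 516.63 -358.07   -0.18] 0.915057915057915
offcut_mid ['top'] [ 516.75 -358.      2.96] 0.9153153153153153
offcut_mid ['scene'] [ 520.29 -357.5    -0.38] 0.6193522590963615
offcut_mid ['scene'] [ 517.24 -369.8     1.78] 0.6393119007332205
offcut_mid ['top', 'scene'] [ 517.22 -357.77   -0.19] 0.7609528678355261
offcut_mid ['top', 'scene'] [ 520.38 -365.83    2.07] 0.5429722713231971
paint_jar_red_mid ['top'] [ 385.92 -249.1     0.13] 0.8950808393532852
paint_jar_red_mid ['scene'] [ 388.69 -248.08    0.11] 0.783114828209765
paint_jar_red_mid ['top', 'scene'] [ 385.88 -249.96    0.19] 0.8388423776749269
pin_tin_mid ['top'] [ 395.6  -376.07    0.06] 0.9469417833456153
pin_tin_mid ['scene'] [ 398.34 -373.89    0.08] 0.8848887335430502
pin_tin_mid ['top', 'scene'] [ 395.67 -376.1     0.06] 0.9123042077070641
```

View pics/ca.png

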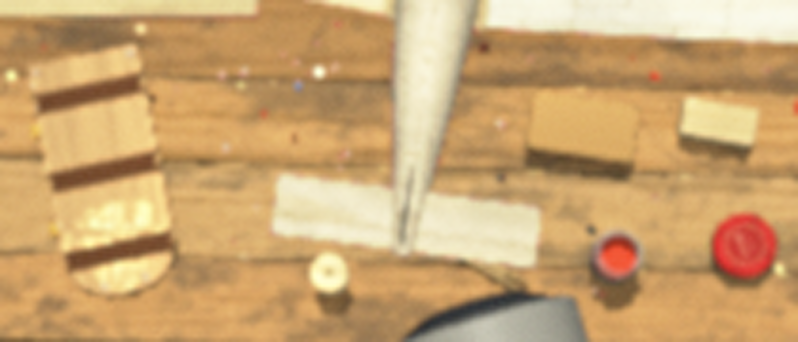

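View pics/cb.png

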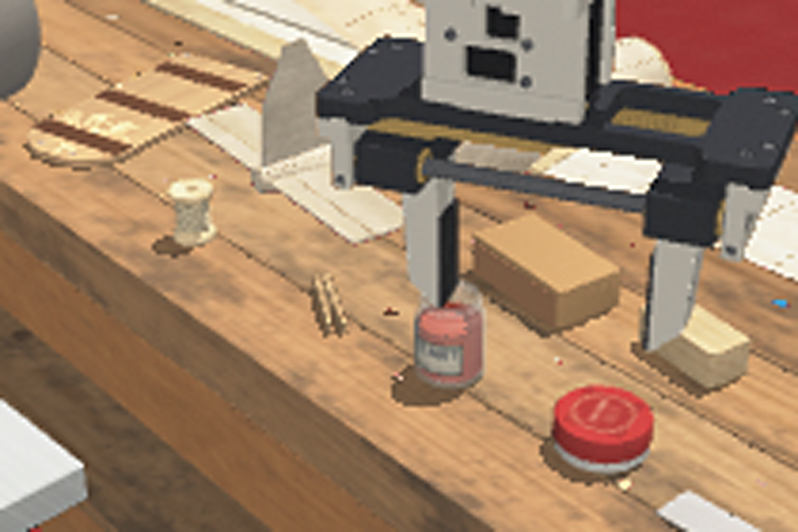

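Panel +x points towards the robot (yaw ≈ 3.33), and the crops match the masks. The fin at scene crop (290,90) needs clearance, so I'll carry high. Next I'll refine the strip positions and compute the first pick in tool axes.

```bash
cat >> h.py <<'E'
def go(x,y,z,cl,obs=None):
    """print shift in tool axes to TCP (x,y,z) with closing axis at world angle cl (mod pi), tool down; turn first."""
    o=bot.get_obs(); M=Rm(o['tcp_rot']); p=np.array(o['tool_pos'])
    cur=np.arctan2(M[1,1],M[0,1]); d=(cl-cur+np.pi/2)%np.pi-np.pi/2
    zt=np.array([0,0,-1.]); yt=np.array([np.cos(cur+d),np.sin(cur+d),0]); T=np.c_[np.cross(yt,zt),yt,zt]
    rv=R.from_matrix(M.T@T).as_rotvec(); w=np.array([x,y,z])-p
    print('p',p.round(1),'q6 %.2f'%o['joint_positions'][5],'turn(tool rv)',rv.round(3),'shift old axes',(M.T@w).round(1),'shift new axes',(T.T@w).round(1),'Mdown',M[:,2].round(3))
    return T
E
python3 - <<'E'
from h import *
np.set_printoptions(precision=2,suppress=True)
o=bot.get_obs(); print({k:np.round(o[k],2) for k in ('time','tool_pos','tcp_rot','joint_positions','grip_width','contact_force')})
im=cv2.imread('pics/top1.png').astype(int)
m=best('panel','top'); m=cv2.erode(m.astype(np.uint8),np.ones((2,2))); m=cv2.morphologyEx(m,cv2.MORPH_CLOSE,np.ones((9,9)))
g=im.sum(2)
dk=((g<300)&(m>0)).astype(np.uint8)
n,l,st,ce=cv2.connectedComponentsWithStats(dk)
for i in range(1,n):
    if st[i,4]>15:
        ys,xs=np.where(l==i); w=np.maximum(330-g[ys,xs],1); c=[(xs*w).sum()/w.sum(),(ys*w).sum()/w.sum()]
        r=cv2.minAreaRect(np.c_[xs,ys].astype(np.float32)); print(st[i,4],np.array(c),r[1],r[2],px2w('top',c,8))
go(514,-224.5,120,-.18)
E
```

```text
{'time': np.float64(1.5), 'tool_pos': array([ 209.69, -481.33,  226.74]), 'tcp_rot': array([3.14, 0.  , 0.41]), 'joint_positions': array([-1.31,  0.34,  1.52, -0.  ,  1.28, -0.15]), 'grip_width': np.float64(91.81), 'contact_force': array([-0.45, -0.87, -0.38])}
91 [157.33 159.33] (3.53009033203125, 25.691213607788086) 78.69007110595703 [563.22 261.4    8.  ]
97 [161.28 179.92] (3.6962757110595703, 25.91641616821289) 77.73522186279297 [484.69 246.54   8.  ]
91 [165.47 200.76] (3.4838461875915527, 26.256303787231445) 77.7352294921875 [406.22 230.94   8.  ]
p [ 209.7 -481.3  226.8] q6 -0.15 turn(tool rv) [ 0.    0.   -0.98] shift old axes [ 381.6 -114.   106.7] shift new axes [307.2 253.4 106.8] Mdown [ 0. -0. -1.]
```

```bash
python3 -m jog '[[38,-11.4,0,0,0,0],[38,-11.4,0,0,0,0],[38,-11.4,0,0,0,0],[38,-11.4,0,0,0,0],[38,-11.4,0,0,0,0],[38,-11.4,0,0,0,0],[38,-11.4,0,0,0,0],[38,-11.4,0,0,0,0],[38,-11.4,0,0,0,0],[38,-11.4,0,0,0,0]]' 100; python3 -m jog '[[0,0,10,0,0,-0.14],[0,0,10,0,0,-0.14],[0,0,10,0,0,-0.14],[0,0,10,0,0,-0.14],[0,0,10,0,0,-0.14],[0,0,10,0,0,-0.14],[0,0,10,0,0,-0.14],[0,0,0,0,0,0],[0,0,0,0,0,0]]'; python3 -c "
from h import *
go(514,-224.5,8,-.18)"
```

```text
time: 2.55
tool_pos: [513.7, -223.8, 226.8]
tcp_rot: [3.141, -0.0, 0.411]
contact_force: [1.3, -0.9, 0.7]
grip_width: 91.9
finger_force: 0.0
time: 3.45
tool_pos: [512.6, -225.1, 156.9]
tcp_rot: [-3.142, 0.0, 1.387]
contact_force: [-0.7, 0.3, 0.5]
grip_width: 91.7
finger_force: 0.0
p [ 512.6 -225.1  156.9] q6 -0.37 turn(tool rv) [-0.     0.    -0.004] shift old axes [  0.8   1.2 148.9] shift new axes [  0.8   1.2 148.9] Mdown [-0. -0. -1.]
```

```bash
python3 -m jog '[[0.4,0.6,30,0,0,0],[0.4,0.6,30,0,0,0],[0,0,30,0,0,0],[0,0,30,0,0,0],[0,0,20,0,0,0],[0,0,12,0,0,0],[0,0,0,0,0,0],[0,0,0,0,0,0]]'; python3 -m jog '[[0,0,0,0,0,0],[0,0,0,0,0,0],[0,0,0,0,0,0],[0,0,0,0,0,0],[0,0,0,0,0,0],[0,0,0,0,0,0],[0,0,0,0,0,0],[0,0,0,0,0,0],[0,0,0,0,0,0],[0,0,0,0,0,0]]' 0; python3 -m jog '[[0,0,-20,0,0,0],[0,0,-40,0,0,0],[0,0,-45,0,0,0],[0,0,-45,0,0,0],[0,0,-45,0,0,0],[0,0,-30,0,0,0],[0,0,0,0,0,0],[0,0,0,0,0,0]]'
python3 - <<'E'
from h import *
T=go(485,246.2,60,.192)
snap('scene','s2');snap('top','t2')
ob=bot.get_obs(); p=ob['tool_pos']; zb=p[2]-5
for c in('top','scene'):
    m=best('sanding_block_mid',c)
    if m is not None: print(c,m.sum(),fit({c:m},(60,105,zb,zb+32),0,(p[0],p[1],-.18)))
print(p)
E
```

```text
time: 4.25
tool_pos: [514.6, -224.9, 5.7]
tcp_rot: [3.14, 0.001, 1.39]
contact_force: [0.4, -0.3, -0.5]
grip_width: 91.6
finger_force: 0.0
time: 5.25
tool_pos: [514.0, -224.6, 5.0]
tcp_rot: [3.141, 0.0, 1.391]
contact_force: [-0.6, -0.1, 5.6]
grip_width: 57.3
finger_force: 30.0
time: 6.05
tool_pos: [513.7, -224.4, 229.5]
tcp_rot: [3.141, 0.0, 1.391]
contact_force: [-0.8, 0.1, -1.3]
grip_width: 57.8
finger_force: 30.0
p [ 513.7 -224.4  229.5] q6 -0.37 turn(tool rv) [ 0.     0.    -0.372] shift old axes [ 457.9 -112.5  169.4] shift new axes [467.5  61.6 169.5] Mdown [ 0. -0. -1.]
top 109 (array([ 5.15884148e+02, -1.96872877e+02, -2.93664250e-01]), np.float64(0.15912408759124086))
scene 655 (array([ 5.15492294e+02, -2.20093417e+02, -2.19785916e-01]), np.float64(0.7454480286738351))
[ 513.07579818 -224.04857125  227.89030264]
```

View pics/s2.png

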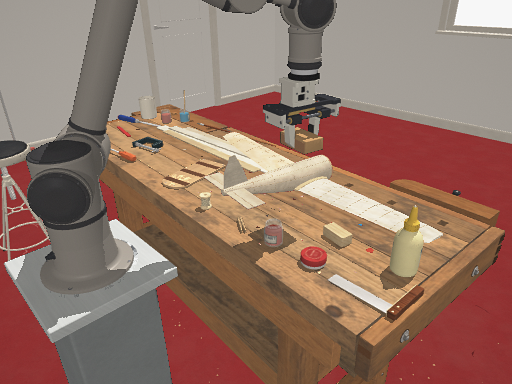

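The block is in the fingers, clear of the bench. I'll carry it over.

```bash
python3 -m jog '[[45.8,-11.2,0,0,0,0],[45.8,-11.2,0,0,0,0],[45.8,-11.2,0,0,0,0],[45.8,-11.2,0,0,0,0],[45.8,-11.2,0,0,0,0],[45.8,-11.2,0,0,0,0],[45.8,-11.2,0,0,0,0],[45.8,-11.2,0,0,0,0],[45.8,-11.2,0,0,0,0],[45.8,-11.2,0,0,0,0],[0,0,0,0,0,0]]'; python3 -m jog '[[0,0,15,0,0,-0.124],[0,0,25,0,0,-0.124],[0,0,25,0,0,-0.124],[0,0,25,0,0,0],[0,0,25,0,0,0],[0,0,15,0,0,0],[0,0,0,0,0,0],[0,0,0,0,0,0]]'
python3 - <<'E'
from h import *
go(485,246.2,13.5,.192)
im=snap('scene','s3');snap('top','t3')
p=bot.get_obs()['tool_pos']; zb=p[2]-5
for c in('top','scene'):
    m=best('sanding_block_mid',c)
    if m is not None: print(c,m.sum(),fit({c:m},(60,105,zb,zb+32),0,(p[0],p[1],.19)))
cv2.imwrite('pics/c3.png',cv2.resize(im[100:240,130:310],None,fx=4,fy=4,interpolation=2)[:,:,::-1])
E
```

```text
time: 7.35
tool_pos: [484.2, 251.1, 228.3]
tcp_rot: [-3.139, -0.001, 1.397]
contact_force: [0.8, -0.5, -1.7]
grip_width: 57.3
finger_force: 30.0
time: 8.15
tool_pos: [485.7, 245.6, 99.4]
tcp_rot: [-3.141, 0.0, 1.762]
contact_force: [0.6, 0.5, -1.0]
grip_width: 57.8
finger_force: 30.0
p [485.7 245.6  99.4] q6 0.14 turn(tool rv) [-0.001  0.    -0.   ] shift old axes [ 0.8 -0.5 85.9] shift new axes [ 0.7 -0.6 85.9] Mdown [-0.001 -0.001 -1.   ]
top 143 (array([515.2101752 , 228.97475924,  -0.60406733]), np.float64(0.24827056110684087))
scene 375 (array([4.82594752e+02, 2.44053407e+02, 1.50397834e-01]), np.float64(0.735009910802775))
```

View pics/c3.png

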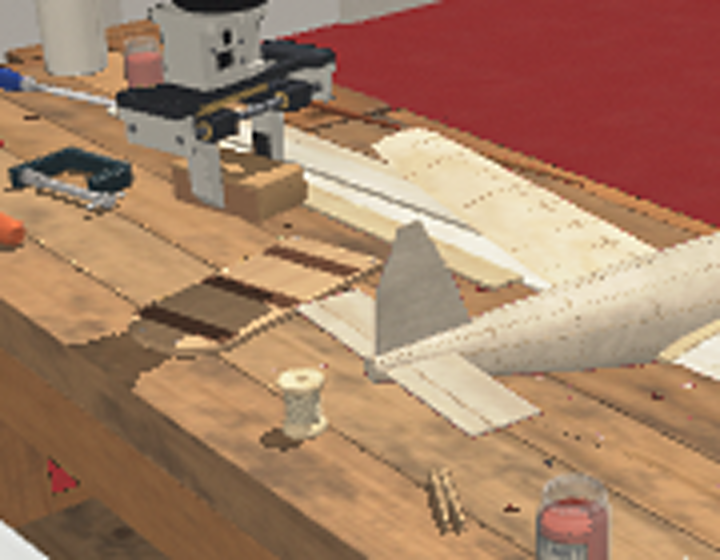

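The block is held level, centred between the fingers above the middle strip. Lowering it now.

```bash
python3 -m jog '[[0.4,-0.3,25,0,0,0],[0.4,-0.3,25,0,0,0],[0,0,20,0,0,0],[0,0,10,0,0,0],[0,0,4,0,0,0],[0,0,0,0,0,0],[0,0,0,0,0,0]]'; python3 -m jog '[[0,0,1,0,0,0],[0,0,1,0,0,0],[0,0,0,0,0,0],[0,0,0,0,0,0]]'
```

```text
time: 9.05
tool_pos: [485.6, 247.1, 16.6]
tcp_rot: [3.14, -0.0, 1.763]
contact_force: [-0.1, -0.2, -0.8]
grip_width: 57.7
finger_force: 30.0
time: 9.45
tool_pos: [484.9, 246.8, 13.8]
tcp_rot: [3.141, 0.0, 1.763]
contact_force: [-0.2, 0.3, -0.6]
grip_width: 57.7
finger_force: 30.0
```

```bash
python3 -m jog '[[0,0,0.8,0,0,0],[0,0,0.5,0,0,0],[0,0,0,0,0,0],[0,0,0,0,0,0]]'; python3 -m jog '[[0,0,0,0,0,0],[0,0,0,0,0,0],[0,0,0,0,0,0],[0,0,0,0,0,0],[0,0,0,0,0,0],[0,0,0,0,0,0]]' 100;  python3 -m jog '[[0,0,-15,0,0,0],[0,0,-40,0,0,0],[0,0,-45,0,0,0],[0,0,-45,0,0,0],[0,0,-45,0,0,0],[0,0,-20,0,0,0],[0,0,0,0,0,0]]'
python3 -c "
from h import *
go(517,-358,230,-.18+1.571)
go(517,-358,5,-.18+1.571)"
```

```text
time: 9.85
tool_pos: [485.1, 246.8, 13.0]
tcp_rot: [3.141, 0.0, 1.763]
contact_force: [-1.8, 0.2, 5.1]
grip_width: 57.7
finger_force: 30.0
time: 10.45
tool_pos: [484.9, 246.8, 12.3]
tcp_rot: [-3.141, 0.0, 1.763]
contact_force: [0.4, 0.3, -0.2]
grip_width: 91.6
finger_force: 0.0
time: 11.15
tool_pos: [486.5, 247.4, 226.1]
tcp_rot: [3.134, -0.001, 1.763]
contact_force: [0.8, -0.0, -0.3]
grip_width: 91.7
finger_force: 0.0
p [486.5 247.4 226.1] q6 0.14 turn(tool rv) [ 0.007  0.004 -1.199] shift old axes [-600.1  -85.5   -5.1] shift new axes [-138.3 -590.2   -3.9] Mdown [ 0.007  0.002 -1.   ]
p [486.5 247.4 226.1] q6 0.14 turn(tool rv) [ 0.007  0.004 -1.199] shift old axes [-600.3  -87.2  219.9] shift new axes [-138.3 -590.2  221.1] Mdown [ 0.007  0.002 -1.   ]
```

```bash
python3 -m jog '[[-50,-7.2,-1,0,0,0],[-50,-7.2,-1,0,0,0],[-50,-7.2,-1,0,0,0],[-50,-7.2,0,0,0,0],[-50,-7.2,0,0,0,0],[-50,-7.2,0,0,0,0],[-50,-7.2,0,0,0,0],[-50,-7.2,0,0,0,0],[-50,-7.2,0,0,0,0],[-50,-7.2,0,0,0,0],[-50,-7.2,0,0,0,0],[-50,-7.2,0,0,0,0]]'; python3 -m jog '[[0,0,0,0,0,-0.133],[0,0,0,0,0,-0.133],[0,0,0,0,0,-0.133],[0,0,0,0,0,-0.133],[0,0,0,0,0,-0.133],[0,0,0,0,0,-0.133],[0,0,0,0,0,-0.133],[0,0,0,0,0,-0.133],[0,0,0,0,0,-0.135],[0,0,0,0,0,0],[0,0,0,0,0,0]]'
python3 - <<'E'
from h import *
np.set_printoptions(precision=2,suppress=True)
go(517,-358,5,-.18+1.571)
a=snap('top','t4');b=snap('scene','s4')
for c in('top','scene'):
    m=best('sanding_block_mid',c)
    if m is not None: print(c,m.sum(),fit({c:m},(60,105,8,40),0,(485,246,.19)))
    m=best('offcut_mid',c)
    if m is not None: print('off',c,m.sum(),fit({c:m},(35,72,0,28),0,(517,-358,-.18)))
x=cv2.resize(a[145:215,135:225],None,fx=6,fy=6,interpolation=2); y=cv2.resize(b[140:200,150:240],None,fx=6,fy=6,interpolation=2)
cv2.imwrite('pics/c4.png',cv2.resize(np.vstack([x,y]),None,fx=.75,fy=.75)[:,:,::-1])
E
```

```text
time: 12.35
tool_pos: [513.5, -354.1, 223.6]
tcp_rot: [-3.14, -0.002, 1.763]
contact_force: [0.6, 0.4, 0.0]
grip_width: 91.7
finger_force: 0.0
time: 13.45
tool_pos: [514.0, -352.2, 224.2]
tcp_rot: [3.141, -0.002, 2.958]
contact_force: [0.7, 0.3, -0.8]
grip_width: 91.7
finger_force: 0.0
p [ 514.  -352.2  224.2] q6 -2.11 turn(tool rv) [ 0. -0. -0.] shift old axes [ -4.4  -5.4 219.2] shift new axes [ -4.   -5.2 219.2] Mdown [-0.  0. -1.]
top 464 (array([485.56, 245.74,   0.19]), np.float64(0.8591940713293191))
scene 453 (array([484.78, 248.91,   0.13]), np.float64(0.9277899343544858))
off scene 493 (array([ 516.77, -356.52,   -0.17]), np.float64(0.9517369727047147))
```

View pics/c4.png

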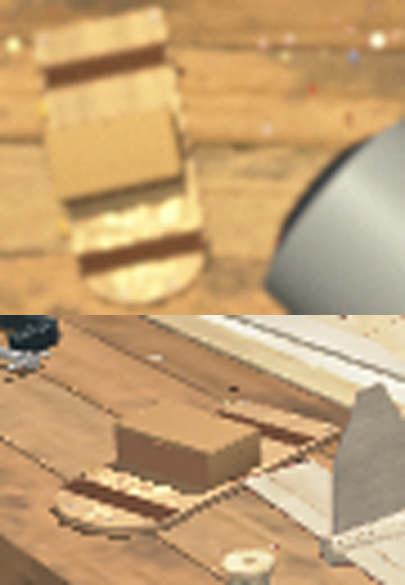

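The block sits squarely over the middle strip (about 1 mm off). Now the offcut.

```bash
python3 -m jog '[[-2,-2.3,30,0,0,0],[-1.9,-2.3,40,0,0,0],[0,0,40,0,0,0],[0,0,40,0,0,0],[0,0,35,0,0,0],[0,0,22,0,0,0],[0,0,12,0,0,0],[0,0,0,0,0,0],[0,0,0,0,0,0]]'; python3 -m jog '[[0,0,0,0,0,0],[0,0,0,0,0,0],[0,0,0,0,0,0],[0,0,0,0,0,0],[0,0,0,0,0,0],[0,0,0,0,0,0],[0,0,0,0,0,0],[0,0,0,0,0,0]]' 0; python3 -m jog '[[0,0,-20,0,0,0],[0,0,-40,0,0,0],[0,0,-45,0,0,0],[0,0,-45,0,0,0],[0,0,-45,0,0,0],[0,0,-30,0,0,0],[0,0,0,0,0,0],[0,0,0,0,0,0],[0,0,0,0,0,0]]'
python3 -c "
from h import *
go(563.5,261.5,230,.192+1.571)"
```

```text
time: 14.65
tool_pos: [518.0, -358.2, 7.5]
tcp_rot: [-3.141, 0.002, 2.962]
contact_force: [-0.2, -0.2, 1.1]
grip_width: 92.0
finger_force: 0.0
time: 15.45
tool_pos: [517.7, -357.9, 7.4]
tcp_rot: [-3.141, 0.001, 2.962]
contact_force: [-0.8, 0.8, 6.4]
grip_width: 71.9
finger_force: 30.0
time: 16.35
tool_pos: [516.7, -357.1, 229.5]
tcp_rot: [3.14, -0.003, 2.962]
contact_force: [0.3, -0.2, -0.9]
grip_width: 72.0
finger_force: 30.0
p [ 516.7 -357.1  229.5] q6 -2.12 turn(tool rv) [ 0.002 -0.003 -0.372] shift old axes [ 64.5 617.    0.7] shift new axes [-1.641e+02  5.982e+02 -5.000e-01] Mdown [-0.003  0.002 -1.   ]
```

```bash
python3 -m jog '[[5,47.4,0,0,0,0],[5,47.4,0,0,0,0],[5,47.4,0,0,0,0],[5,47.4,0,0,0,0],[5,47.4,0,0,0,0],[5,47.4,0,0,0,0],[5,47.4,0,0,0,0],[5,47.4,0,0,0,0],[5,47.4,0,0,0,0],[5,47.4,0,0,0,0],[5,47.4,0,0,0,0],[5,47.4,0,0,0,0]]'; python3 -m jog '[[4.5,48,0,0,0,0],[0,0,0,0,0,-0.124],[0,0,25,0,0,-0.124],[0,0,30,0,0,-0.124],[0,0,30,0,0,0],[0,0,25,0,0,0],[0,0,10,0,0,0],[0,0,0,0,0,0],[0,0,0,0,0,0]]'
python3 - <<'E'
from h import *
go(563.5,261.5,16,.192+1.571)
im=snap('scene','s5')
m=best('offcut_mid','scene'); p=bot.get_obs()['tool_pos']; zb=p[2]-7.4
print(m.sum(),fit({'scene':m},(35,72,zb,zb+28),0,(p[0],p[1],.19)))
cv2.imwrite('pics/c5.png',cv2.resize(im[100:210,130:260],None,fx=4,fy=4,interpolation=2)[:,:,::-1])
E
```

```text
time: 17.55
tool_pos: [559.1, 214.5, 229.4]
tcp_rot: [-3.14, -0.003, 2.962]
contact_force: [0.6, -0.0, -0.8]
grip_width: 71.6
finger_force: 30.0
time: 18.45
tool_pos: [564.6, 260.8, 111.8]
tcp_rot: [-3.142, 0.001, -2.949]
contact_force: [0.3, -0.7, -1.0]
grip_width: 71.6
finger_force: 30.0
p [564.6 260.8 111.8] q6 -1.45 turn(tool rv) [-0.     0.001 -0.   ] shift old axes [ 1.   0.9 95.8] shift new axes [ 0.9  0.9 95.8] Mdown [ 0.001  0.    -1.   ]
190 (array([ 5.56484924e+02,  2.61139029e+02, -1.93637921e-01]), np.float64(0.845906432748538))
```

View pics/c5.png

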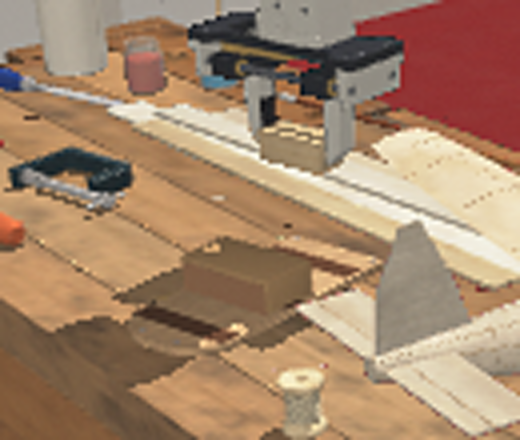

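The offcut is held level. Lowering it onto the strip nearest the square end.

```bash
python3 -m jog '[[0.5,0.5,25,0,0,0],[0.5,0.5,30,0,0,0],[0,0,20,0,0,0],[0,0,12,0,0,0],[0,0,7,0,0,0],[0,0,0,0,0,0],[0,0,0,0,0,0],[0,0,1,0,0,0],[0,0,1,0,0,0],[0,0,0,0,0,0],[0,0,0,0,0,0]]'
```

```text
time: 19.65
tool_pos: [563.1, 261.5, 15.5]
tcp_rot: [-3.142, 0.0, -2.949]
contact_force: [0.0, 0.1, -1.0]
grip_width: 71.7
finger_force: 30.0
```

```bash
python3 -m jog '[[0,0,0.7,0,0,0],[0,0,0,0,0,0],[0,0,0,0,0,0]]'; python3 -m jog '[[0,0,0,0,0,0],[0,0,0,0,0,0],[0,0,0,0,0,0],[0,0,0,0,0,0],[0,0,0,0,0,0],[0,0,0,0,0,0]]' 100;  python3 -m jog '[[0,0,-10,0,0,0],[0,0,-30,0,0,0],[0,0,-45,0,0,0],[0,0,-45,0,0,0],[0,0,-45,0,0,0],[0,0,-40,0,0,0],[0,0,0,0,0,0],[0,0,0,0,0,0]]'
python3 -c "
from h import *
go(388,-249,230,0.192+1.571)
go(388,-249,230,-.1+1.571)"
```

```text
time: 19.95
tool_pos: [563.1, 261.6, 15.4]
tcp_rot: [-3.142, 0.0, -2.949]
contact_force: [-1.9, -1.1, 5.8]
grip_width: 71.8
finger_force: 30.0
time: 20.55
tool_pos: [563.0, 261.5, 14.5]
tcp_rot: [-3.141, -0.0, -2.949]
contact_force: [-0.9, 0.1, -0.1]
grip_width: 91.6
finger_force: 0.0
time: 21.35
tool_pos: [563.2, 261.6, 231.3]
tcp_rot: [3.141, 0.003, -2.949]
contact_force: [-0.1, -0.0, 0.1]
grip_width: 91.7
finger_force: 0.0
p [563.2 261.6 231.3] q6 -1.45 turn(tool rv) [0.    0.003 0.   ] shift old axes [ 2.695e+02 -4.677e+02  4.000e-01] shift new axes [ 269.5 -467.8    1.3] Mdown [ 0.003  0.001 -1.   ]
p [563.2 261.6 231.3] q6 -1.45 turn(tool rv) [0.001 0.003 0.292] shift old axes [ 2.695e+02 -4.677e+02  4.000e-01] shift new axes [ 123.4 -525.5    1.3] Mdown [ 0.003  0.001 -1.   ]
```

```bash
python3 -m jog '[[22.5,-39,0,0,0,0],[22.5,-39,0,0,0,0],[22.5,-39,0,0,0,0],[22.5,-39,0,0,0,0],[22.5,-39,0,0,0,0],[22.5,-39,0,0,0,0],[22.5,-39,0,0,0,0],[22.5,-39,0,0,0,0],[22.5,-39,0,0,0,0],[22.5,-39,0,0,0,0],[22.5,-39,0,0,0,0],[22.5,-39,0,0,0,0]]';python3 -m jog '[[0,0,0,0,0,0],[0,0,0,0,0,0]]'
python3 - <<'E'
from h import *
np.set_printoptions(precision=2,suppress=True)
a=snap('top','t6');b=snap('scene','s6')
for n,dims,q in(('offcut_mid',(35,72,8,36),(563,261,.19)),('sanding_block_mid',(60,105,8,40),(485,246,.19))):
  for c in('top','scene'):
    m=best(n,c)
    if m is not None: print(n,c,m.sum(),fit({c:m},dims,0,q))
for c in ('top','scene'):
    m=best('paint_jar_red_mid',c)
    if m is not None: print('jar',c,m.sum(),fit({c:m},*D['paint_jar_red_mid'],(387,-249,0)))
print('peg ends',px2w('scene',(155+315/3.8,145+275/3.8),8),px2w('scene',(155+338/3.8,145+336/3.8),8))
go(387,-249,14,.192+1.571)
x=cv2.resize(a[145:215,135:225],None,fx=4,fy=4,interpolation=2); y=cv2.resize(b[140:200,150:240],None,fx=4,fy=4,interpolation=2)
z=cv2.resize(b[190:270,200:330],None,fx=5,fy=5,interpolation=2)
v=np.vstack([x,y]);z=cv2.copyMakeBorder(z,0,v.shape[0]-z.shape[0],0,0,0); v=np.hstack([v,z[:,:430]])
cv2.imwrite('pics/c6.png',v[:,:,::-1])
E
```

```text
time: 22.55
tool_pos: [385.7, -250.4, 228.4]
tcp_rot: [3.139, -0.002, -2.95]
contact_force: [0.8, -0.4, 0.2]
grip_width: 91.9
finger_force: 0.0
time: 22.75
tool_pos: [386.4, -249.5, 228.4]
tcp_rot: [3.139, -0.002, -2.952]
contact_force: [0.0, 0.3, -0.8]
grip_width: 91.7
finger_force: 0.0
offcut_mid top 203 (array([561.09, 259.47,   0.17]), np.float64(0.8645471546887523))
offcut_mid scene 180 (array([561.4 , 262.92,   0.14]), np.float64(0.7913669064748201))
sanding_block_mid top 534 (array([484.75, 245.87,   0.18]), np.float64(0.9486627379873074))
sanding_block_mid scene 452 (array([483.63, 247.27,   0.12]), np.float64(0.9229781771501926))
jar top 69 (array([ 383.73, -251.73,    0.15]), np.float64(0.37655172413793103))
jar scene 494 (array([ 387.3 , -249.24,    0.04]), np.float64(0.8940936863543788))
peg ends [ 395.35 -102.68    8.  ] [ 351.9 -176.4    8. ]
p [ 387.7 -248.6  229.8] q6 -2.50 turn(tool rv) [-0.  0.  0.] shift old axes [  0.8  -0.2 215.8] shift new axes [  0.8  -0.2 215.8] Mdown [ 0. -0. -1.]
```

View pics/c6.png

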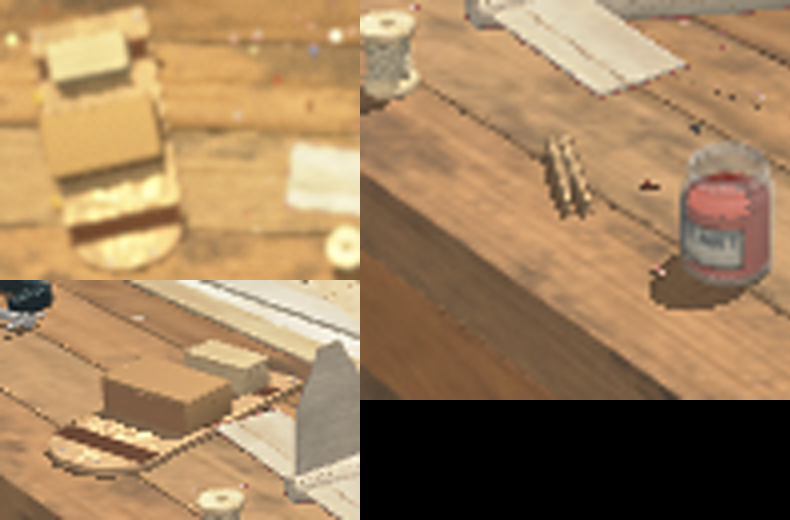

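Both blocks are well placed. The peg's near end is about (352,-176), so I'll half-close the fingers to stay clear of it and pick the jar.

```bash
python3 -m jog '[[0.8,0,30,0,0,0],[0,0,40,0,0,0],[0,0,40,0,0,0],[0,0,40,0,0,0],[0,0,30,0,0,0],[0,0,22,0,0,0],[0,0,14,0,0,0],[0,0,0,0,0,0],[0,0,0,0,0,0]]' 76; python3 -m jog '[[0,0,0,0,0,0],[0,0,0,0,0,0],[0,0,0,0,0,0],[0,0,0,0,0,0],[0,0,0,0,0,0],[0,0,0,0,0,0],[0,0,0,0,0,0],[0,0,0,0,0,0]]' 0; python3 -m jog '[[0,0,-15,0,0,0],[0,0,-35,0,0,0],[0,0,-40,0,0,0],[0,0,-45,0,0,0],[0,0,-45,0,0,0],[0,0,-36,0,0,0],[0,0,0,0,0,0],[0,0,0,0,0,0],[0,0,0,0,0,0]]'
python3 -c "
from h import *
go(406.2,231,233,.192+1.571)"
```

```text
time: 24.05
tool_pos: [386.9, -249.5, 14.0]
tcp_rot: [-3.141, 0.0, -2.949]
contact_force: [-0.6, -0.7, 0.5]
grip_width: 69.7
finger_force: 0.0
time: 24.85
tool_pos: [386.9, -249.8, 14.3]
tcp_rot: [-3.141, 0.001, -2.949]
contact_force: [0.5, 1.5, 6.8]
grip_width: 46.8
finger_force: 30.1
time: 25.75
tool_pos: [385.8, -248.9, 228.1]
tcp_rot: [3.139, -0.002, -2.949]
contact_force: [-0.5, -1.2, -2.6]
grip_width: 47.0
finger_force: 30.0
p [ 385.8 -248.9  228.1] q6 -2.50 turn(tool rv) [ 0.003 -0.002 -0.   ] shift old axes [-111.7  467.2   -3.9] shift new axes [-111.7  467.1   -4.9] Mdown [-0.002  0.002 -1.   ]
```

```bash
python3 -m jog '[[-9.3,38.9,0,0,0,0],[-9.3,38.9,0,0,0,0],[-9.3,38.9,0,0,0,0],[-9.3,38.9,0,0,0,0],[-9.3,38.9,0,0,0,0],[-9.3,38.9,0,0,0,0],[-9.3,38.9,0,0,0,0],[-9.3,38.9,0,0,0,0],[-9.3,38.9,0,0,0,0],[-9.3,38.9,0,0,0,0],[-9.3,38.9,0,0,0,0],[-9.3,38.9,0,0,0,0]]'; python3 -m jog '[[0,0,0,0,0,0],[0,0,25,0,0,0],[0,0,35,0,0,0],[0,0,35,0,0,0],[0,0,25,0,0,0],[0,0,0,0,0,0],[0,0,0,0,0,0]]'
python3 - <<'E'
from h import *
go(406.2,231,24,.192+1.571)
im=snap('scene','s7'); snap('top','t7')
p=bot.get_obs()['tool_pos']; zb=p[2]-14.2
m=best('paint_jar_red_mid','scene')
print(p,m.sum(),fit({'scene':m},(49,0,zb,zb+62),1,(p[0],p[1],0)))
cv2.imwrite('pics/c7.png',cv2.resize(im[100:230,120:260],None,fx=4,fy=4,interpolation=2)[:,:,::-1])
E
```

```text
time: 26.95
tool_pos: [405.9, 231.3, 227.8]
tcp_rot: [-3.141, -0.004, -2.949]
contact_force: [0.1, -0.7, -1.3]
grip_width: 47.1
finger_force: 30.0
time: 27.65
tool_pos: [406.6, 229.4, 109.2]
tcp_rot: [-3.141, -0.002, -2.95]
contact_force: [0.4, 0.2, -0.8]
grip_width: 46.8
finger_force: 30.0
p [406.6 229.4 109.2] q6 -1.41 turn(tool rv) [-0.001 -0.002 -0.   ] shift old axes [-0.1  1.6 85.2] shift new axes [ 0.1  1.6 85.2] Mdown [-0.002 -0.001 -1.   ]
[407.68986992 230.01338969 110.61597063] 216 (array([4.04577395e+02, 2.30878584e+02, 1.20034898e-01]), np.float64(0.6251808972503617))
```

View pics/c7.png

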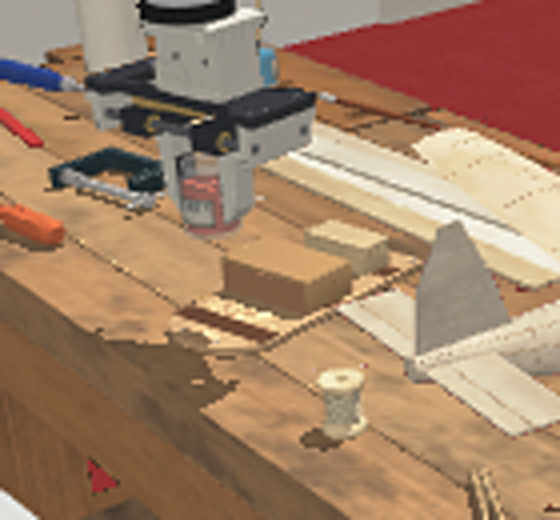

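The jar hangs upright above the strip at the rounded end. Lowering it.

```bash
python3 -m jog '[[0,0.6,20,0,0,0],[0,0.6,25,0,0,0],[0,0,20,0,0,0],[0,0,12,0,0,0],[0,0,7,0,0,0],[0,0,0,0,0,0],[0,0,0,0,0,0],[0,0,0,0,0,0]]'
```

```text
time: 28.6
tool_pos: [407.4, 231.4, 26.6]
tcp_rot: [3.141, 0.002, -2.949]
contact_force: [-0.6, -0.1, -0.9]
grip_width: 46.7
finger_force: 30.0
```

```bash
python3 -m jog '[[0.8,0,1.5,0,0,0],[0,0,1,0,0,0],[0,0,0.8,0,0,0],[0,0,0,0,0,0],[0,0,0,0,0,0]]';python3 -m jog '[[0,0,0.7,0,0,0],[0,0,0,0,0,0],[0,0,0,0,0,0]]'
```

```text
time: 29.1
tool_pos: [405.9, 231.0, 22.3]
tcp_rot: [-3.141, -0.0, -2.949]
contact_force: [-0.1, -0.4, -1.5]
grip_width: 46.8
finger_force: 30.0
time: 29.4
tool_pos: [406.0, 231.0, 22.3]
tcp_rot: [-3.142, 0.0, -2.949]
contact_force: [-1.3, 0.0, 7.9]
grip_width: 46.9
finger_force: 30.1
```

```bash
python3 -m jog '[[0,0,0,0,0,0],[0,0,0,0,0,0],[0,0,0,0,0,0],[0,0,0,0,0,0],[0,0,0,0,0,0]]' 76;  python3 -m jog '[[0,0,-10,0,0,0],[0,0,-25,0,0,0],[0,0,-40,0,0,0],[0,0,-45,0,0,0],[0,0,-45,0,0,0],[0,0,-40,0,0,0],[0,0,0,0,0,0],[0,0,0,0,0,0]]'
python3 -c "
from h import *
go(397,-375.5,228,0.66)"
```

```text
time: 29.9
tool_pos: [405.9, 231.0, 21.6]
tcp_rot: [-3.141, -0.0, -2.949]
contact_force: [-0.1, -0.0, -0.2]
grip_width: 69.7
finger_force: 0.0
time: 30.7
tool_pos: [406.0, 231.0, 227.7]
tcp_rot: [3.141, 0.002, -2.949]
contact_force: [0.2, 0.4, -0.1]
grip_width: 70.1
finger_force: 0.0
p [406.  231.  227.7] q6 -1.41 turn(tool rv) [0.002 0.002 1.103] shift old axes [ 124.7 -593.6   -0.8] shift new axes [-4.736e+02 -3.790e+02 -3.000e-01] Mdown [ 0.002  0.001 -1.   ]
```

```bash
python3 -m jog '[[10.4,-48.7,0,0,0,0],[10.4,-48.7,0,0,0,0],[10.4,-48.7,0,0,0,0],[10.4,-48.7,0,0,0,0],[10.4,-48.7,0,0,0,0],[10.4,-48.7,0,0,0,0],[10.4,-48.7,0,0,0,0],[10.4,-48.7,0,0,0,0],[10.4,-48.7,0,0,0,0],[10.4,-48.7,0,0,0,0],[10.4,-48.7,0,0,0,0],[10.4,-48.7,0,0,0,0]]' 84;python3 -m jog '[[0,-9,0,0,0,0],[0,0,0,0,0,0.138],[0,0,0,0,0,0.138],[0,0,0,0,0,0.138],[0,0,0,0,0,0.138],[0,0,0,0,0,0.138],[0,0,0,0,0,0.138],[0,0,0,0,0,0.138],[0,0,0,0,0,0.138],[0,0,0,0,0,0],[0,0,0,0,0,0]]'
python3 - <<'E'
from h import *
np.set_printoptions(precision=2,suppress=True)
a=snap('top','t8');b=snap('scene','s8')
for n,dims,q in(('paint_jar_red_mid',(49,0,8,70),(406,231,0)),('pin_tin_mid',(62,0,0,24),(397,-375.5,0)),('sanding_block_mid',(60,105,8,40),(485,246,.19))):
  for c in('top','scene'):
    m=best(n,c)
    if m is not None: print(n,c,m.sum(),fit({c:m},dims,int(dims[1]==0),q))
go(397,-375.5,2,.66)
x=cv2.resize(a[145:215,135:225],None,fx=4,fy=4,interpolation=2); y=cv2.resize(b[140:200,150:240],None,fx=4,fy=4,interpolation=2)
z=cv2.resize(b[220:310,270:370],None,fx=4,fy=4,interpolation=2)
v=np.vstack([x,y]);z=cv2.copyMakeBorder(z,0,v.shape[0]-z.shape[0],0,0,0); v=np.hstack([v,z])
cv2.imwrite('pics/c8.png',v[:,:,::-1])
E
```

```text
time: 31.9
tool_pos: [393.9, -367.8, 224.8]
tcp_rot: [3.138, -0.002, -2.95]
contact_force: [1.3, -1.0, 0.4]
grip_width: 77.1
finger_force: 0.0
time: 33.0
tool_pos: [396.6, -374.5, 225.7]
tcp_rot: [3.142, -0.002, 2.234]
contact_force: [-0.4, 1.0, -0.0]
grip_width: 76.9
finger_force: 0.0
paint_jar_red_mid scene 295 (array([406.37, 231.1 ,   0.14]), np.float64(0.8571963316488864))
pin_tin_mid scene 468 (array([ 397.92, -374.06,    0.11]), np.float64(0.8720428854445869))
sanding_block_mid top 491 (array([484.89, 247.63,   0.23]), np.float64(0.9060006937218176))
sanding_block_mid scene 408 (array([493.96, 245.95,  -0.15]), np.float64(0.863177977650586))
p [ 396.8 -375.3  226.7] q6 -1.56 turn(tool rv) [-0.  0. -0.] shift old axes [ -0.3   0.1 224.7] shift new axes [ -0.3   0.1 224.7] Mdown [ 0. -0. -1.]
```

View pics/c8.png

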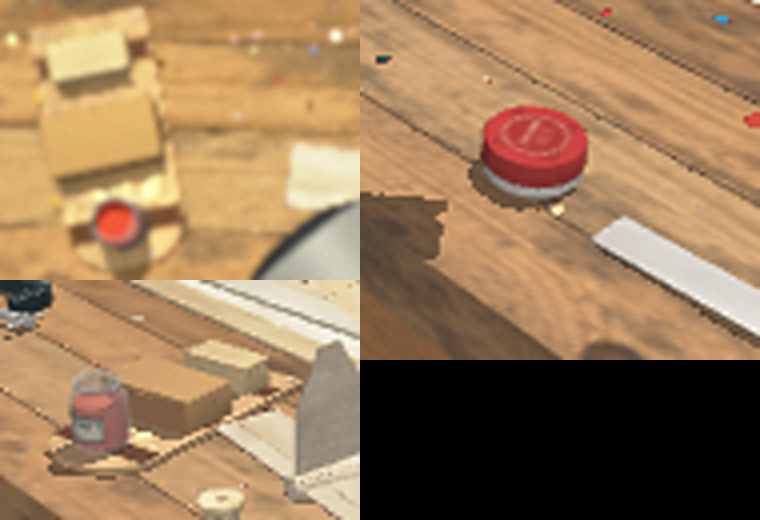

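The jar stands on its strip and the other two are undisturbed. Going down for the tin.

```bash
python3 -m jog '[[0,0,30,0,0,0],[0,0,40,0,0,0],[0,0,40,0,0,0],[0,0,40,0,0,0],[0,0,35,0,0,0],[0,0,22,0,0,0],[0,0,11,0,0,0],[0,0,3,0,0,0],[0,0,0,0,0,0],[0,0,0,0,0,0],[0,0,0,0,0,0]]'; python3 -m jog '[[0,0,1,0,0,0],[0,0,0.5,0,0,0],[0,0,0,0,0,0],[0,0,0,0,0,0]]'
```

```text
time: 34.5
tool_pos: [397.3, -376.0, 7.0]
tcp_rot: [-3.142, 0.002, 2.23]
contact_force: [0.2, -0.5, 0.9]
grip_width: 77.0
finger_force: 0.0
time: 34.9
tool_pos: [396.8, -375.4, 4.2]
tcp_rot: [-3.142, 0.0, 2.23]
contact_force: [-0.1, 0.7, 0.3]
grip_width: 77.2
finger_force: 0.0
```

```bash
python3 -m jog '[[0,0,1.5,0,0,0],[0,0,1,0,0,0],[0,0,0,0,0,0],[0,0,0,0,0,0]]'; python3 -m jog '[[0,0,0,0,0,0],[0,0,0,0,0,0],[0,0,0,0,0,0],[0,0,0,0,0,0],[0,0,0,0,0,0],[0,0,0,0,0,0],[0,0,0,0,0,0]]' 0;python3 -m jog '[[0,0,-5,0,0,0],[0,0,-20,0,0,0],[0,0,-35,0,0,0],[0,0,0,0,0,0],[0,0,0,0,0,0],[0,0,0,0,0,0]]'
python3 - <<'E'
from h import *
im=snap('scene','s9')
cv2.imwrite('pics/c9.png',cv2.resize(im[190:300,260:390],None,fx=4,fy=4,interpolation=2)[:,:,::-1])
E
```

```text
time: 35.3
tool_pos: [396.8, -375.3, 1.6]
tcp_rot: [-3.142, -0.0, 2.23]
contact_force: [-0.0, -0.7, 0.6]
grip_width: 77.3
finger_force: 0.0
time: 36.0
tool_pos: [396.8, -375.4, 1.7]
tcp_rot: [-3.142, 0.0, 2.23]
contact_force: [0.2, -1.3, 0.1]
grip_width: 58.7
finger_force: 30.0
time: 36.6
tool_pos: [396.2, -374.5, 60.6]
tcp_rot: [-3.142, -0.002, 2.23]
contact_force: [-0.2, 0.2, -2.8]
grip_width: 58.7
finger_force: 30.0
```

View pics/c9.png

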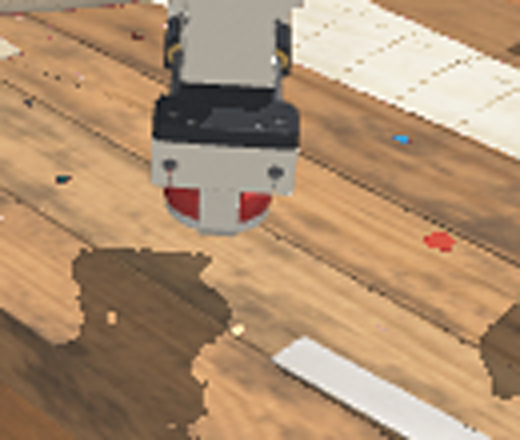

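The whole tin is lifted, held by its lower part. Rising and carrying it over.

```bash
python3 -m jog '[[0,0,-40,0,0,0],[0,0,-45,0,0,0],[0,0,-45,0,0,0],[0,0,-40,0,0,0],[0,0,0,0,0,0],[0,0,0,0,0,0],[0,0,0,0,0,0]]'; python3 -c "
from h import *
go(484.9,246.6,230,0.192+1.571)"
```

```text
time: 37.35
tool_pos: [396.0, -374.4, 229.2]
tcp_rot: [-3.142, -0.005, 2.23]
contact_force: [1.1, 0.6, -4.0]
grip_width: 58.5
finger_force: 30.0
p [ 396.  -374.4  229.2] q6 -1.56 turn(tool rv) [ 0.003 -0.004 -1.104] shift old axes [436.6 450.5   1.2] shift new axes [-205.9  592.6   -0.8] Mdown [-0.003  0.004 -1.   ]
```

```bash
python3 -m jog '[[33.5,34.6,0,0,0,0],[33.5,34.6,0,0,0,0],[33.5,34.6,0,0,0,0],[33.5,34.6,0,0,0,0],[33.5,34.6,0,0,0,0],[33.5,34.6,0,0,0,0],[33.5,34.6,0,0,0,0],[33.5,34.6,0,0,0,0],[33.5,34.6,0,0,0,0],[33.5,34.6,0,0,0,0],[33.5,34.6,0,0,0,0],[33.5,34.6,0,0,0,0]]'; python3 -m jog '[[33.5,34.6,0,0,0,0],[0,0,0,0,0,-0.138],[0,0,0,0,0,-0.138],[0,0,0,0,0,-0.138],[0,0,0,0,0,-0.138],[0,0,0,0,0,-0.138],[0,0,0,0,0,-0.138],[0,0,0,0,0,-0.138],[0,0,0,0,0,-0.138],[0,0,0,0,0,0],[0,0,0,0,0,0]]';python3 -c "
from h import *
go(484.9,246.6,46,0.192+1.571)"
```

```text
time: 38.55
tool_pos: [477.9, 198.5, 229.4]
tcp_rot: [-3.138, -0.001, 2.23]
contact_force: [1.7, -0.4, -3.0]
grip_width: 58.6
finger_force: 30.0
time: 39.65
tool_pos: [485.2, 244.2, 230.1]
tcp_rot: [-3.141, -0.003, -2.953]
contact_force: [0.3, 0.3, -2.9]
grip_width: 58.8
finger_force: 30.0
p [485.2 244.2 230.1] q6 -1.43 turn(tool rv) [-0.    -0.003 -0.004] shift old axes [ -0.8   2.5 184.1] shift new axes [ -0.2   2.4 184.1] Mdown [-0.003 -0.001 -1.   ]
```

```bash
python3 -m jog '[[0,1,25,0,0,0],[0,0.8,35,0,0,0],[0,0,35,0,0,0],[0,0,35,0,0,0],[0,0,25,0,0,0],[0,0,15,0,0,0],[0,0,9,0,0,0],[0,0,0,0,0,0],[0,0,0,0,0,0],[0,0,0,0,0,0]]'; python3 -m jog '[[0,0,0,0,0,0],[0,0,0,0,0,0]]'
```

```text
time: 40.65
tool_pos: [486.1, 246.4, 53.6]
tcp_rot: [3.141, 0.002, -2.95]
contact_force: [-0.3, 0.3, -3.4]
grip_width: 58.9
finger_force: 30.0
time: 40.85
tool_pos: [485.8, 246.3, 53.3]
tcp_rot: [3.141, 0.001, -2.95]
contact_force: [-0.2, 0.6, -3.0]
grip_width: 58.9
finger_force: 30.0
```

```bash
python3 -m jog '[[0.4,0,4,0,0,0],[0.4,0,3,0,0,0],[0,0,2,0,0,0],[0,0,0,0,0,0],[0,0,0,0,0,0],[0,0,0,0,0,0]]'; python3 -m jog '[[0,0,0.7,0,0,0],[0,0,0.5,0,0,0],[0,0,0,0,0,0],[0,0,0,0,0,0]]'
```

```text
time: 41.45
tool_pos: [484.7, 246.0, 43.7]
tcp_rot: [-3.142, 0.0, -2.949]
contact_force: [-0.1, -0.1, -3.1]
grip_width: 58.6
finger_force: 30.0
time: 41.85
tool_pos: [484.6, 246.0, 42.5]
tcp_rot: [-3.141, 0.0, -2.949]
contact_force: [-0.0, -0.7, -2.1]
grip_width: 58.8
finger_force: 30.0
```

```bash
python3 -m jog '[[0,0,0.6,0,0,0],[0,0,0,0,0,0],[0,0,0,0,0,0]]'
```

```text
time: 42.15
tool_pos: [484.6, 246.0, 41.8]
tcp_rot: [-3.142, -0.0, -2.949]
contact_force: [-0.2, -0.3, -2.8]
grip_width: 58.7
finger_force: 30.0
```

```bash
python3 -m jog '[[0,0,0.6,0,0,0],[0,0,0,0,0,0],[0,0,0,0,0,0]]'
```

```text
time: 42.45
tool_pos: [484.7, 246.0, 41.7]
tcp_rot: [-3.142, 0.0, -2.949]
contact_force: [-1.4, -1.3, 4.0]
grip_width: 58.9
finger_force: 30.0
```

Contact. Release, rise straight up, move aside and look.

```bash
python3 -m jog '[[0,0,0,0,0,0],[0,0,0,0,0,0],[0,0,0,0,0,0],[0,0,0,0,0,0],[0,0,0,0,0,0]]' 84;  python3 -m jog '[[0,0,-5,0,0,0],[0,0,-20,0,0,0],[0,0,-40,0,0,0],[0,0,-45,0,0,0],[0,0,-45,0,0,0],[0,0,-35,0,0,0],[0,0,0,0,0,0],[0,0,0,0,0,0]]';python3 -m jog '[[0,-49,0,0,0,0],[0,-49,0,0,0,0],[0,-49,0,0,0,0],[0,-49,0,0,0,0],[0,-49,0,0,0,0],[0,-49,0,0,0,0],[0,-49,0,0,0,0],[0,-49,0,0,0,0],[0,-49,0,0,0,0],[0,-49,0,0,0,0],[0,0,0,0,0,0],[0,0,0,0,0,0]]'
python3 - <<'E'
from h import *
np.set_printoptions(precision=2,suppress=True)
a=snap('top','t10');b=snap('scene','s10')
for n,dims,q in(('paint_jar_red_mid',(49,0,8,70),(406,231,0)),('pin_tin_mid',(62,0,40,64),(485,246,0)),('sanding_block_mid',(60,105,8,40),(485,246,.19)),('offcut_mid',(35,72,8,36),(563,261,.19))):
  for c in('top','scene'):
    m=best(n,c)
    if m is not None: print(n,c,m.sum(),fit({c:m},dims,int(dims[1]==0),q))
x=cv2.resize(a[145:215,135:245],None,fx=4,fy=4,interpolation=2); y=cv2.resize(b[140:210,150:260],None,fx=4,fy=4,interpolation=2)
cv2.imwrite('pics/c10.png',np.vstack([x,y])[:,:,::-1])
E
```

```text
time: 42.95
tool_pos: [484.6, 246.0, 41.1]
tcp_rot: [-3.141, -0.0, -2.949]
contact_force: [-0.3, 0.7, -0.8]
grip_width: 77.3
finger_force: 0.0
time: 43.75
tool_pos: [484.7, 246.1, 232.0]
tcp_rot: [3.141, 0.002, -2.949]
contact_force: [-0.5, 0.2, -0.6]
grip_width: 77.2
finger_force: 0.0
time: 44.95
tool_pos: [577.2, -235.6, 228.8]
tcp_rot: [3.139, -0.003, -2.952]
contact_force: [0.9, 0.7, 0.3]
grip_width: 77.2
finger_force: 0.0
paint_jar_red_mid top 212 (array([406., 231.,   0.]), np.float64(0.0))
paint_jar_red_mid scene 291 (array([405.83, 231.54,   0.07]), np.float64(0.8836898395721925))
pin_tin_mid top 223 (array([485.  , 245.98,   0.  ]), np.float64(0.8545759463344513))
pin_tin_mid scene 202 (array([485.1 , 247.45,   0.12]), np.float64(0.9237190558434082))
sanding_block_mid top 246 (array([484.51, 246.73,   0.19]), np.float64(0.45227640397504043))
sanding_block_mid scene 264 (array([487.77, 243.61,  -0.11]), np.float64(0.5502559956884937))
offcut_mid top 191 (array([562.53, 258.52,   0.16]), np.float64(0.8134368308351178))
offcut_mid scene 161 (array([569.13, 261.82,  -0.21]), np.float64(0.8086321802602349))
```

View pics/c10.png

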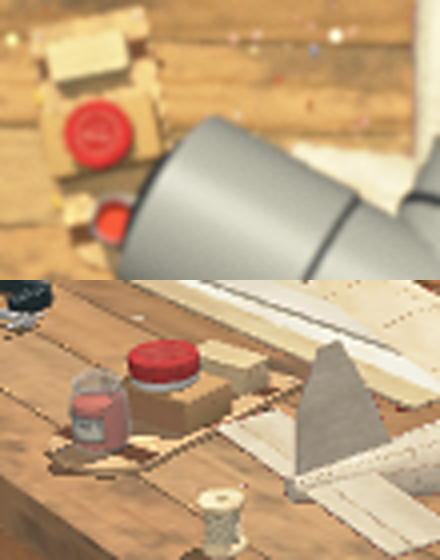

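All four weights sit as asked, and the reel and peg are untouched. Handing in.

```bash
python3 -m jog '[[0,0,0,0,0,0],[0,0,0,0,0,0]]'; python3 -c "
from plant import bot
print(bot.close_job())"
```

```text
time: 45.65
tool_pos: [578.2, -234.9, 231.3]
tcp_rot: [-3.141, 0.0, -2.949]
contact_force: [-0.5, 0.1, -0.3]
grip_width: 77.2
finger_force: 0.0
the job is handed in; nothing more can be done
None
```

Job handed in at 45.65 s with no verdict returned: the sanding block, offcut, jar and pin tin were set in the order asked, measuring within about 3 mm of centre where the view was clear, and the reel, peg and try square were not touched.

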